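# Fetch the spice jar from behind the canisters

### The job

Get the red-lidded spice jar out from behind the two steel canisters in the wooden caddy: first stand both canisters on the blue mat, then stand the red-lidded jar in the middle of the red round coaster, then put each canister back in the caddy just where it stood before. Set everything down upright without dropping it or knocking anything over, and leave the green-lidded and yellow-lidded jars where they are.

Things in the scene. Friction and masses are not known exactly. Their poses are not given: they have to be found in the camera images.
- tall_canister_mid (a point): Tall canister: upright plain steel cylinder with black lid, no knob; 56 mm diameter, 140 mm high, 0.25-0.5 kg. This point is its centre, half-way up; z is its axis. Starts in the caddy's front row, left or right; it goes back to its starting place. Grip about 25 mm below its top, fingers closing along the caddy's x: lower down the jars behind are in the way.
- short_canister_mid (a point): Short canister: upright plain steel cylinder with pale wooden lid, no knob; 56 mm diameter, 120 mm high, 0.2-0.45 kg. This point is its centre, half-way up; z is its axis. Starts beside the tall canister, about 16 mm between them; it goes back to its starting place. Grip as the tall one, about 25 mm below its top.
- red_jar_mid (a point): Red-lidded spice jar, the one to fetch: upright cylinder 44 mm diameter, 56 mm high, terracotta body, bright red lid, about 0.12 kg. This point is its centre, half-way up; z is its axis. Starts in the middle of the caddy's back row, behind the gap between the canisters and some 13 mm from each: no room to grip it until both are gone.
- green_jar_mid (a point): Green-lidded spice jar, amber body, same size as the red-lidded one (44 mm diameter, 56 mm high); this point is its centre, half-way up; z is its axis. Stands at one end of the caddy's back row, about 34 mm clear of the red-lidded jar. Leave it where it is.
- yellow_jar_mid (a point): Yellow-lidded spice jar, amber body, same size as the red-lidded one (44 mm diameter, 56 mm high); this point is its centre, half-way up; z is its axis. Stands at the other end of the caddy's back row. Leave it where it is.
- caddy: Wooden caddy, fixed: tray 170 (x) by 260 mm (y), floor 6 mm thick, rim 6 mm thick reaching 20 mm above the worktop at the back (+x) and both sides, none at the front (-x). Origin: centre of its underside; x points front to back, z up. Canisters stand about 27 mm before the origin, 36 mm to either side; jars 25 mm behind it, 32 mm clear of the back rim.
- mat: Blue flat mat fixed to the worktop: 240 mm (x) by 130 mm (y), 4 mm thick, empty at the start; the side area for the canisters, which must stand with their whole foot on it. Origin at the centre of its underside; x runs along its length, z up.
- coaster: Red round coaster fixed to the worktop: flat disc 100 mm diameter, 6 mm thick. Origin at the centre of its underside, z up.
Not all that is in view belongs to the job. Leave any pink or turquoise look-alike of the part that bears tall_canister_mid alone.

How it is judged:
By the outcome, as a careful person would: the job done as asked, in the order asked, and still so for the second after the job is handed in, with the robot touching nothing.
It also fails if it takes over 131 s, if anything falls off the work surface, if the arm or the gripper's body presses on something with over 40 N, if the wrist force passes 120 N, or if a joint passes its speed limit or range.

### The arm

A 6-joint arm with a two-finger parallel gripper is mounted at the origin on the work surface. World frame = base frame: x ahead of the robot, y to its left, z up, the work surface at z = 0. Lengths are in m, angles in degrees, forces in N, time in s.
With the tool pointing down it reaches from about 0.3 to 0.75 m from the base axis. Payload 8.5 kg.
Tool frame: the origin (TCP) lies midway between the tips of the shut fingers; the grasp point (between the pads) lies 19 mm behind it (env.tcp_to_grasp is the z of the grasp point in the tool frame, in m); z points along the fingers, y is the line along which they close (so a half turn about z gives the same grasp; the last joint's range is limited). The gripper opens to 85 mm and grips with 20 to 120 N. Pads are 22 mm wide; open, the fingers measure 114 mm over their backs; the gripper's body (76 mm by 85 mm) begins 54 mm behind the grasp point. The pads swing forward as they close: fully open they stand 13 mm farther back than shut.
Start: joints at [-12.336, 21.807, 74.336, -0, 83.858, -12.336], TCP at [0.55, 0, 0.208] pointing down, gripper open.
Joint ranges: [-178.18, 178.18], [-50.72, 133.34], [12.68, 142.11], [-81.47, 261.47], [9.98, 163.14], [-165.26, 165.26]. Speed limits (degrees/s): [136.94, 136.94, 180, 180, 180, 180].

### API

Orientations are given as a 3x3 rotation matrix whose columns are the frame's x, y, z axes.
In Python, from rig import env, imaging, job, models gives the robot as it stands. The module is installed in compiled form; this text tells all that it offers.
- The arm moves only by the tool jog_arm, never from a script. Its argument "plan" is text: rows parted by semicolons, each of 7 numbers parted by spaces: the turn, a rotation vector about the tool's x, y, z in degrees, then the shift along the tool's x, y, z in cm, then the closure in counts, from 0 (fully open) to 255 (shut). In form: rx ry rz x y z claw; .... A call has 1 to 10 rows; each row shifts and turns the commanded pose from where the row before left it, along the tool's axes as they then stand; what a row does not reach is not made up. A row lasts 1/12 s, in which the tool goes at most 41.7 mm and 7.16 degrees, less where a joint would pass 70% of its speed; a pose out of reach is approached as far as the arm can. A call with a gripper value outside its range is refused whole. The fingers move at their own pace and stop on an object; "grip_force" is the grip in N (left out, the last holds). Time passes only in rows, so rows that do not move let the fingers close. It gives the time, the measured TCP pose, the force, the opening and the grip force at its end, in the units of the state.
- env.observe(): the state, without advancing time (a new reading comes with each control period).
- imaging.get_image(name): name is "scene" or "side" or "wrist"; returns a dict with "pixels" (420x560x3 uint8, red, green, blue), "depth" (420x560 float32, m along the optical axis (not along the pixel's ray), 0 where there is no reading), "fov_y" (degrees; the focal length in pixels is half the picture's height over the tangent of half this angle, whatever the lens; pixels are square), "cx", "cy" (the principal point, pixels), "distortion" ([k1, k2, p1, p2, k3] as OpenCV has them; the pictures are not rectified), "world_from_camera" (4x4, takes a point from camera to world coordinates). Camera axes: x right, y down, z forward; pixel columns grow to the right and rows downward; lengths in m; the calibration is good to about 2 mm. A picture is of the moment at which its call begins.
- job.close_job(): hands the job in; it is judged then, once.
Trained networks look in the newest picture that a camera, given by its name, has taken for a name from the list of things; names that differ only in an ending like _2 or _b are one class to them, and where a whole thing is asked for, a point or a joint stands for the part that bears it (a point fixed in the world has none). Each returns a list of dicts, best first, with "confidence" (0 to 1); they miss things now and then, are a little off and sometimes report something else, mostly with a low value. They report only what shows in the picture. A call takes as long as a camera call. They do not tell look-alikes from the thing itself.
- models.outline_of(camera, query): "region" (420x560 bool, what is visible of it) and "bbox" ([centre column, centre row, width, height] in pixels, round what is visible of it).
- models.tip_of(camera, query): "at" ([column, row] in pixels: a listed point, or the origin of a listed thing).
The state is a dict: "time_s": time; "q": joint angles; "qvel": joint speeds; "joint_efforts": joint torques, N m; "position": TCP position; "tool_rot": TCP orientation; "ft_force": force on the tool from outside, world axes, zero at the start; "wrist_torque": the same for the moment, N m; "grip_width": finger opening in m; "gripper_force": force on a finger pad.
Only numpy, scipy, OpenCV 4.12 (cv2) and the standard library are available. Lean on these libraries where they do the work, as an engineer would, in place of code of your own. Each camera call takes 0.05 s, during which the arm holds its last target. There are 200 camera calls.

## Working session

There is one attempt and no reset: what is moved stays moved. The work goes in short steps, Python scripts to look and compute and a tool call to move; the robot and the scene stay as the last step left them, time stands still between calls to the robot, and variables do not carry over. Pictures are saved under pics/ and viewed, at most 14 in all, crops included, and the job is handed in when it is done.

Besides the shell and the picture viewer there is one more tool, called after ">>>" as a command line: name --argument value ..., lists and objects as JSON in quotes. jog_arm: Moves the arm, as the interface text tells. Its arguments: {"type":"object","properties":{"plan":{"type":"string"},"grip_force":{"type":"number"}},"required":["plan"]}

```bash
mkdir -p pics; cat > h.py <<'E'
import numpy as np, cv2
from rig import env, imaging, job, models
def K(im):
    h,w=im['depth'].shape; f=h/2/np.tan(np.radians(im['fov_y'])/2)
    return np.array([[f,0,im['cx']],[0,f,im['cy']],[0,0,1.]])
def cloud(im):
    "world points HxWx3, nan where no depth"
    h,w=im['depth'].shape; v,u=np.mgrid[:h,:w]
    p=cv2.undistortPoints(np.stack([u,v],-1).reshape(-1,1,2).astype(np.float64),K(im),np.array(im['distortion'],float)).reshape(h,w,2)
    d=im['depth'].astype(float).copy(); d[d<=0]=np.nan
    c=np.dstack([p[...,0]*d,p[...,1]*d,d]); T=np.array(im['world_from_camera'])
    return c@T[:3,:3].T+T[:3,3]
def save(n,im): cv2.imwrite('pics/'+n,cv2.cvtColor(im['pixels'],cv2.COLOR_RGB2BGR))
E
python3 - <<'E'
from h import *
for c in ['scene','side']:
    im=imaging.get_image(c); save(c+'0.png',im); P=cloud(im)
    for q in ['tall_canister_mid','short_canister_mid','red_jar_mid','green_jar_mid','yellow_jar_mid','caddy','mat','coaster']:
        for r in models.outline_of(c,q)[:3]:
            p=P[r['region']]; p=p[~np.isnan(p[:,0])]
            if len(p): print(c,q,round(r['confidence'],2),np.round(r['bbox']),np.round(np.percentile(p,[3,50,97],axis=0),3).tolist())
s=env.observe(); print(s['position'],s['tool_rot'],env.tcp_to_grasp,s['ft_force'],s['grip_width'],s['time_s'])
E
```

```text
scene tall_canister_mid 0.96 [301. 192.  30.  54.] [[0.498, 0.015, 0.021], [0.528, 0.039, 0.106], [0.534, 0.063, 0.149]]
scene tall_canister_mid 0.86 [281. 264.  29.  62.] [[0.666, -0.059, 0.008], [0.707, -0.036, 0.113], [0.716, -0.009, 0.143]]
scene tall_canister_mid 0.7 [336. 260.  34.  59.] [[0.667, 0.054, 0.002], [0.709, 0.075, 0.108], [0.719, 0.105, 0.143]]
scene short_canister_mid 0.67 [268. 196.  26.  51.] [[0.485, -0.058, 0.018], [0.524, -0.034, 0.101], [0.532, -0.007, 0.129]]
scene red_jar_mid 0.61 [286. 224.  22.  28.] [[0.533, -0.02, 0.01], [0.568, -0.001, 0.059], [0.579, 0.02, 0.066]]
scene green_jar_mid 0.78 [250. 225.  21.  26.] [[0.542, -0.097, 0.012], [0.57, -0.077, 0.06], [0.58, -0.057, 0.066]]
scene yellow_jar_mid 0.85 [320. 220.  25.  29.] [[0.539, 0.059, 0.009], [0.569, 0.077, 0.058], [0.579, 0.099, 0.065]]
scene caddy 0.69 [285. 224. 120.  77.] [[0.456, -0.125, 0.003], [0.555, -0.031, 0.007], [0.619, 0.127, 0.022]]
scene mat 0.76 [413. 214.  81.  87.] [[0.442, 0.245, 0.001], [0.56, 0.308, 0.005], [0.665, 0.368, 0.009]]
scene coaster 0.6 [146. 252.  46.  37.] [[0.
[... 1115 characters left out ...]
mat 0.51 [296. 228.  16.  32.] [[0.536, -0.1, 0.008], [0.551, -0.086, 0.057], [0.578, -0.058, 0.063]]
side mat 0.51 [271. 222. 124. 115.] [[0.452, -0.13, 0.002], [0.511, -0.053, 0.005], [0.615, 0.123, 0.019]]
side coaster 0.84 [374. 324.  47.  48.] [[0.517, -0.364, 0.002], [0.559, -0.323, 0.005], [0.604, -0.28, 0.008]]
side coaster 0.39 [244. 191.  26.  62.] [[0.478, 0.012, 0.013], [0.492, 0.024, 0.119], [0.525, 0.057, 0.146]]
[5.49997052e-01 3.45634319e-06 2.08448035e-01] [[-7.06187776e-06  9.99999997e-01  7.35916405e-05]
 [ 1.00000000e+00  7.06125877e-06  8.41138691e-06]
 [ 8.41086724e-06  7.35916999e-05 -9.99999997e-01]] -0.0187 [-0.63901035  0.09485283  0.37456483] 0.0852030004456007 0.9
```

View pics/scene0.png

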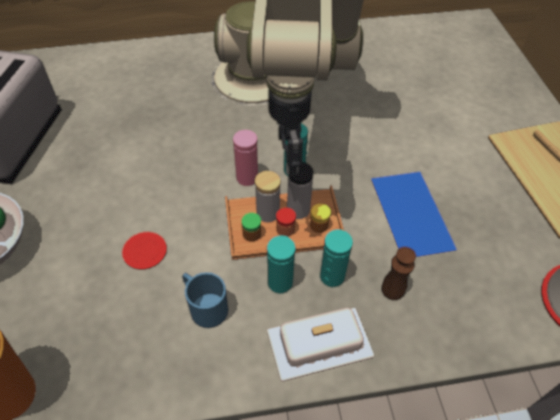

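View pics/side0.png

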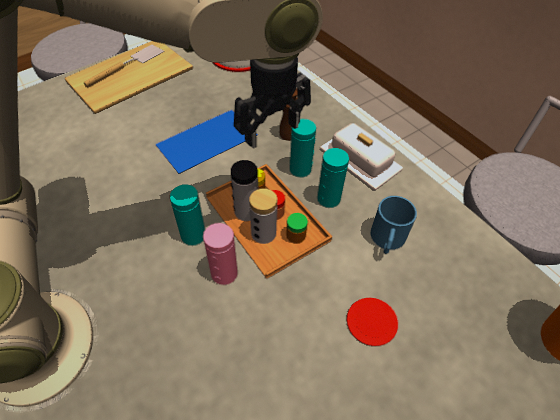

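```bash
cat >> h.py <<'E'
from scipy.optimize import least_squares
def fit(P,xy,r,z0,z1,R=None):
    "circle of known radius r through the side surface points, camera-facing; z0..z1 wall band, near xy"
    p=P.reshape(-1,3); p=p[~np.isnan(p[:,0])]
    m=(np.hypot(p[:,0]-xy[0],p[:,1]-xy[1])<r+.007)&(p[:,2]>z0)&(p[:,2]<z1); p=p[m]
    s=least_squares(lambda c:np.hypot(p[:,0]-c[0],p[:,1]-c[1])-r,xy,loss='soft_l1',f_scale=.002)
    return np.round(s.x,4),len(p)
def top(P,xy,r,zt):
    p=P.reshape(-1,3); p=p[~np.isnan(p[:,0])]
    m=(np.hypot(p[:,0]-xy[0],p[:,1]-xy[1])<r+.012)&(abs(p[:,2]-zt)<.006); p=p[m].astype(np.float32)
    if len(p)<8: return None
    (c,R)=cv2.minEnclosingCircle(p[:,:2].copy()); return np.round(c,4),round(R,4),round(float(np.median(p[:,2])),4),len(p)
OBJ={'tall':((.505,.037),.028,.146),'short':((.503,-.035),.028,.126),'red':((.557,0),.022,.062),'green':((.557,-.078),.022,.062),'yellow':((.557,.079),.022,.062)}
E
python3 - <<'E'
from h import *
for c in ['scene','side']:
    im=imaging.get_image(c); P=cloud(im)
    for n,(xy,r,zt) in OBJ.items():
        print(c,n,fit(P,xy,r,max(.03,.07 if r>.025 else .03),zt-.004),top(P,xy,r,zt))
    for q in ['caddy','mat','coaster']:
        r=models.outline_of(c,q)[0]['region']; p=P[r]; p=p[~np.isnan(p[:,0])&(p[:,2]<.03)]
        if q=='coaster': print(q,cv2.minEnclosingCircle(p[:,:2].astype(np.float32)))
        else: print(q,cv2.minAreaRect((p[:,:2]*1000).astype(np.float32)))
        print([ (t['at'],P[int(t['at'][1]),int(t['at'][0])].round(3)) for t in models.tip_of(c,q)[:1]])
E
```

```text
scene tall (array([0.505 , 0.0408]), 517) (array([0.5078, 0.0405]), 0.0287, 0.1464, 313)
scene short (array([ 0.5031, -0.0311]), 374) (array([ 0.5037, -0.0328]), 0.03, 0.1267, 424)
scene red (array([0.5558, 0.0016]), 143) (array([ 0.5539, -0.0043]), 0.0289, 0.0627, 278)
scene green (array([ 0.5574, -0.0765]), 137) (array([ 0.5581, -0.0761]), 0.0232, 0.0622, 282)
scene yellow (array([0.5573, 0.0799]), 144) (array([0.5588, 0.0796]), 0.024, 0.0627, 261)
caddy ((533.87060546875, 2.103363037109375), (262.3766784667969, 176.2275848388672), 89.85843658447266)
[([283.4, 222.1], array([ 0.576, -0.007,  0.063]))]
mat ((551.6802368164062, 308.4307861328125), (244.04981994628906, 135.43798828125), 1.4619001150131226)
[([412.3, 211.9], array([0.549, 0.309, 0.003]))]
coaster ((0.5588570833206177, -0.31751805543899536), 0.05445880815386772)
[([145.3, 254.3], array([ 0.575, -0.317,  0.007]))]
side tall (array([0.506 , 0.0395]), 524) (array([0.5045, 0.0382]), 0.0284, 0.1446, 437)
side short (array([ 0.5036, -0.0325]), 435) (array([ 0.5032, -0.0337]), 0.0284, 0.1245, 500)
side red (array([5.557e-01, 3.000e-04]), 62) (array([ 5.579e-01, -3.000e-04]), 0.0225, 0.0604, 115)
side green (array([ 0.558 , -0.0779]), 160) (array([ 0.5572, -0.0792]), 0.0225, 0.0607, 293)
side yellow (array([0.5569, 0.0785]), 54) (array([0.5625, 0.0728]), 0.021, 0.0604, 85)
caddy ((540.2119750976562, 6.4606170654296875), (277.0322265625, 182.2870635986328), 88.27879333496094)
[([264.8, 216.6], array([ 0.49 , -0.057,  0.103]))]
mat ((552.0083618164062, 304.2080078125), (241.32931518554688, 134.92236328125), 2.1363413333892822)
[([204.5, 137.4], array([0.55 , 0.313, 0.003]))]
coaster ((0.5600687861442566, -0.31967756152153015), 0.05154579132795334)
[([372.8, 318.5], array([ 0.564, -0.318,  0.005]))]
```

The pictures show the tall black-lidded canister (scene 300,190; side 244,190), the short wooden-lidded one (scene 268,196) and the red lid between them (scene 286,216). The blue mat is at (413,214), the coaster at (146,250), and the look-alikes are teal and pink. I'll check clearances before moving.

```bash
python3 - <<'E'
from h import *
g=set()
for c in ['scene','side']:
    P=cloud(imaging.get_image(c)).reshape(-1,3); P=P[~np.isnan(P[:,0])]
    m=(P[:,2]>.08)&(P[:,2]<.2)&(P[:,0]>.3)&(P[:,0]<.8)&(abs(P[:,1])<.42)
    H=np.histogram2d(P[m,0],P[m,1],bins=[np.arange(.3,.82,.02),np.arange(-.42,.44,.02)])[0]
    print(c)
    for i,r in enumerate(H):
        print('%.2f '%(.3+.02*i)+''.join('#' if v>3 else '.' for v in r))
E
```

```text
scene
0.30 ..........................................
0.32 ..........................................
0.34 .................#......#.................
0.36 ................###.....##................
0.38 ................####..#.##................
0.40 ................###.....#.................
0.42 ..........................................
0.44 ..........................................
0.46 ...................#......................
0.48 ..................###.###.................
0.50 ..................#######.................
0.52 ..................#######.................
0.54 ..........................................
0.56 ..........................................
0.58 ..........................................
0.60 ..........................................
0.62 ..........................................
0.64 ..........................................
0.66 ..................###...###...............
0.68 ..........###....####..####...............
0.70 .........##.##....###..####...............
0.72 .........#...#................##..........
0.74 .........##.##...............####
[... 610 characters left out ...]
...########.................
0.52 ..................######..................
0.54 ..........................................
0.56 ..........................................
0.58 ..........................................
0.60 ..........................................
0.62 ..........................................
0.64 ..................##......................
0.66 .................####..###................
0.68 ..........###....####..###................
0.70 .........##.##....###..###................
0.72 .........#...#................#...........
0.74 .........##.##................#...........
0.76 ..........###.............................
0.78 ..........................................
```

>>> jog_arm --plan "0 0 0 1 -1.1 0 0; 0 0 0 1 -1.1 0 0; 0 0 0 1 -1.1 0 0; 0 0 0 1 -1.1 0 0; 0 0 0 0 0 1.5 0; 0 0 0 0 0 1.5 0; 0 0 0 0 0 0 0; 0 0 0 0 0 0 0" --grip_force 50

```text
time_s: 2.37
position: [0.5059, 0.04, 0.1784]
tool_rot: [[0.0, 1.0, -0.001], [1.0, -0.0, 0.0], [0.0, -0.001, -1.0]]
ft_force: [-0.5, 0.0, 0.9]
grip_width: 0.0853
gripper_force: 0.0
```

>>> jog_arm --plan "0 0 0 0 0 1.5 0; 0 0 0 0 0 2 0; 0 0 0 0 0 2 0; 0 0 0 0 0 1.5 0; 0 0 0 0 0 0.7 0; 0 0 0 0 0 0 0; 0 0 0 0 0 0 60; 0 0 0 0 0 0 60; 0 0 0 0 0 0 255; 0 0 0 0 0 0 255"

```text
time_s: 3.2
position: [0.5069, 0.0399, 0.1029]
tool_rot: [[-0.0, 1.0, 0.003], [1.0, 0.0, -0.0], [-0.0, 0.003, -1.0]]
ft_force: [0.4, 0.6, 5.0]
grip_width: 0.0545
gripper_force: 52.4
```

>>> jog_arm --plan "0 0 0 0 0 0 255; 0 0 0 0 0 0 255; 0 0 0 0 0 0 255; 0 0 0 0 0 0 255"

```text
time_s: 3.53
position: [0.5069, 0.0399, 0.1029]
tool_rot: [[-0.0, 1.0, 0.003], [1.0, 0.0, -0.0], [-0.0, 0.003, -1.0]]
ft_force: [0.9, 0.4, 5.4]
grip_width: 0.0543
gripper_force: 52.4
```

>>> jog_arm --plan "0 0 0 0 0 -0.5 255; 0 0 0 0 0 -1 255; 0 0 0 0 0 -1.5 255; 0 0 0 0 0 -1.5 255; 0 0 0 0 0 -1.5 255; 0 0 0 0 0 -1.5 255; 0 0 0 0 0 -1 255; 0 0 0 0 0 -0.5 255; 0 0 0 1 0 0 255; 0 0 0 1.5 0 0 255"

```text
time_s: 4.37
position: [0.5057, 0.065, 0.1911]
tool_rot: [[0.002, 1.0, -0.001], [1.0, -0.002, -0.0], [-0.0, -0.001, -1.0]]
ft_force: [0.6, -0.9, -3.7]
grip_width: 0.0546
gripper_force: 53.8
```

>>> jog_arm --plan "0 0 0 2 0 0 255; 0 0 0 2.5 0.5 0 255; 0 0 0 2.5 1 0 255; 0 0 0 2.5 1 0 255; 0 0 0 2.5 1 0 255; 0 0 0 2.5 1 0 255; 0 0 0 2.5 1 0 255; 0 0 0 2.5 1 0 255; 0 0 0 2 1 0 255; 0 0 0 1.5 1 0 255"

```text
time_s: 5.2
position: [0.5902, 0.2977, 0.1899]
tool_rot: [[-0.002, 1.0, -0.003], [1.0, 0.002, -0.0], [-0.0, -0.003, -1.0]]
ft_force: [-0.7, 0.0, -4.2]
grip_width: 0.0543
gripper_force: 53.9
```

>>> jog_arm --plan "0 0 0 1 0.3 0 255; 0 0 0 0.1 0 0 255; 0 0 0 0 0 0 255; 0 0 0 0 0 0 255"

```text
time_s: 5.53
position: [0.5934, 0.3057, 0.1908]
tool_rot: [[0.0, 1.0, -0.001], [1.0, -0.0, -0.001], [-0.001, -0.001, -1.0]]
ft_force: [-0.1, -0.0, -4.0]
grip_width: 0.0543
gripper_force: 54.1
```

```bash
python3 - <<'E'
from h import *
for c in ['scene','side']:
    im=imaging.get_image(c); save(c+'1.png',im); P=cloud(im)
    for n,k in OBJ.items():
        if n!='tall': print(c,n,fit(P,k[0],k[1],.07 if k[1]>.025 else .03,k[2]-.004)[0],top(P,*k))
E
```

```text
scene short [ 0.5031 -0.0311] (array([ 0.5042, -0.0316]), 0.0299, 0.1265, 431)
scene red [0.5558 0.0015] (array([ 0.5512, -0.0014]), 0.0284, 0.0625, 280)
scene green [ 0.5574 -0.0766] (array([ 0.5597, -0.0762]), 0.0234, 0.0623, 273)
scene yellow [0.557  0.0798] (array([0.5594, 0.0809]), 0.0238, 0.0627, 259)
side short [ 0.5036 -0.0324] (array([ 0.5029, -0.0336]), 0.0283, 0.1245, 499)
side red [5.558e-01 3.000e-04] (array([ 0.5583, -0.0022]), 0.0217, 0.0605, 115)
side green [ 0.5582 -0.0778] (array([ 0.557 , -0.0787]), 0.0226, 0.0605, 288)
side yellow [0.5577 0.0786] (array([0.5573, 0.0774]), 0.0224, 0.0604, 229)
```

>>> jog_arm --plan "0 0 0 0 0 1 255; 0 0 0 0 0 1.5 255; 0 0 0 0 0 1.5 255; 0 0 0 0 0 1.5 255; 0 0 0 0 0 1.5 255; 0 0 0 0 0 1 255; 0 0 0 0 0 0.5 255; 0 0 0 0 0 0.2 255; 0 0 0 0 0 0 255; 0 0 0 0 0 0 255"

```text
time_s: 6.47
position: [0.5944, 0.3061, 0.1052]
tool_rot: [[0.0, 1.0, 0.001], [1.0, -0.0, 0.0], [0.0, 0.001, -1.0]]
ft_force: [0.9, 0.4, -2.6]
grip_width: 0.054
gripper_force: 54.2
```

>>> jog_arm --plan "0 0 0 0 0 0.1 255; 0 0 0 0 0 0 255; 0 0 0 0 0 0 255"

```text
time_s: 6.72
position: [0.5941, 0.306, 0.1038]
tool_rot: [[-0.0, 1.0, 0.001], [1.0, 0.0, 0.0], [0.0, 0.001, -1.0]]
ft_force: [0.1, 0.8, -4.0]
grip_width: 0.0541
gripper_force: 54.2
```

>>> jog_arm --plan "0 0 0 0 0 0.1 255; 0 0 0 0 0 0 255; 0 0 0 0 0 0 255"

```text
time_s: 6.97
position: [0.5939, 0.306, 0.1024]
tool_rot: [[0.0, 1.0, -0.0], [1.0, -0.0, -0.0], [-0.0, -0.0, -1.0]]
ft_force: [-0.3, 0.2, -3.6]
grip_width: 0.0539
gripper_force: 54.2
```

>>> jog_arm --plan "0 0 0 0 0 0.1 255; 0 0 0 0 0 0 255; 0 0 0 0 0 0 255"

```text
time_s: 7.22
position: [0.5939, 0.306, 0.1013]
tool_rot: [[-0.0, 1.0, -0.0], [1.0, 0.0, -0.0], [-0.0, -0.0, -1.0]]
ft_force: [-0.3, 0.5, -3.5]
grip_width: 0.054
gripper_force: 54.2
```

>>> jog_arm --plan "0 0 0 0 0 0.1 255; 0 0 0 0 0 0 255; 0 0 0 0 0 0 255"

```text
time_s: 7.47
position: [0.5942, 0.3061, 0.101]
tool_rot: [[0.0, 1.0, 0.001], [1.0, -0.0, 0.0], [0.0, 0.001, -1.0]]
ft_force: [0.2, -0.1, 0.6]
grip_width: 0.0544
gripper_force: 54.4
```

>>> jog_arm --plan "0 0 0 0 0 0.05 255; 0 0 0 0 0 0 255; 0 0 0 0 0 0 255"

```text
time_s: 7.72
position: [0.5942, 0.3061, 0.1009]
tool_rot: [[-0.0, 1.0, 0.001], [1.0, 0.0, 0.0], [0.0, 0.001, -1.0]]
ft_force: [-2.2, -0.7, 5.4]
grip_width: 0.0541
gripper_force: 55.1
```

>>> jog_arm --plan "0 0 0 0 0 -0.05 255; 0 0 0 0 0 0 150; 0 0 0 0 0 0 60; 0 0 0 0 0 0 0; 0 0 0 0 0 0 0; 0 0 0 0 0 0 0; 0 0 0 0 0 -1 0; 0 0 0 0 0 -3 0; 0 0 0 0 0 -3 0; 0 0 0 0 0 -3 0"

```text
time_s: 8.55
position: [0.5938, 0.306, 0.2024]
tool_rot: [[-0.0, 1.0, 0.0], [1.0, 0.0, 0.0], [0.0, 0.0, -1.0]]
ft_force: [0.1, -0.6, -0.5]
grip_width: 0.0852
gripper_force: 0.0
```

>>> jog_arm --plan "0 0 0 -2 -1 0 0; 0 0 0 -3.5 -1 0 0; 0 0 0 -3.7 -1 0 0; 0 0 0 -3.7 -1 0 0; 0 0 0 -3.7 -1 0 0; 0 0 0 -3.7 -1 0 0; 0 0 0 -3.7 -1 0 0; 0 0 0 -3.7 -1 0 0; 0 0 0 -3.6 -1 0 0; 0 0 0 -2.5 0 0 0"

```text
time_s: 9.38
position: [0.5026, -0.0344, 0.2015]
tool_rot: [[0.001, 1.0, 0.001], [1.0, -0.001, -0.001], [-0.001, 0.001, -1.0]]
ft_force: [0.6, 0.4, 0.6]
grip_width: 0.0858
gripper_force: 0.0
```

>>> jog_arm --plan "0 0 0 0 0 0 0; 0 0 0 0 0 0 0; 0 0 0 0 0 0 0"

```text
time_s: 9.63
position: [0.5041, -0.0316, 0.2009]
tool_rot: [[0.0, 1.0, 0.001], [1.0, -0.0, 0.0], [0.0, 0.001, -1.0]]
ft_force: [0.9, 0.4, 0.7]
grip_width: 0.0854
gripper_force: 0.0
```

```bash
python3 - <<'E'
from h import *
for c in ['scene','side']:
    im=imaging.get_image(c); save(c+'2.png',im); P=cloud(im)
    print(c,fit(P,(.594,.306),.028,.03,.14),top(P,(.594,.306),.028,.144))
s=env.observe(); print(s['position'],s['ft_force'])
E
```

```text
scene (array([0.5926, 0.3081]), 849) (array([0.594 , 0.3077]), 0.0291, 0.1445, 460)
side (array([0.5941, 0.305 ]), 703) (array([0.5939, 0.3026]), 0.0289, 0.1427, 277)
[ 0.50407869 -0.03100205  0.20066123] [-0.08781667  0.61746071 -0.91025543]
```

>>> jog_arm --plan "0 0 0 0 0 1.5 0; 0 0 0 0 0 2.5 0; 0 0 0 0 0 2.5 0; 0 0 0 0 0 2.3 0; 0 0 0 0 0 2 0; 0 0 0 0 0 1 0; 0 0 0 0 0 0 0; 0 0 0 0 0 0 60; 0 0 0 0 0 0 60; 0 0 0 0 0 0 255"

```text
time_s: 10.57
position: [0.5047, -0.0319, 0.0835]
tool_rot: [[-0.001, 1.0, 0.002], [1.0, 0.001, -0.001], [-0.001, 0.002, -1.0]]
ft_force: [7.0, 0.4, 25.2]
grip_width: 0.0548
gripper_force: 32.1
```

>>> jog_arm --plan "0 0 0 0 0 0 255; 0 0 0 0 0 0 255; 0 0 0 0 0 0 255; 0 0 0 0 0 0 255; 0 0 0 0 0 0 255"

```text
time_s: 10.98
position: [0.5048, -0.032, 0.0839]
tool_rot: [[-0.0, 1.0, 0.003], [1.0, 0.0, -0.001], [-0.001, 0.003, -1.0]]
ft_force: [0.5, 0.2, 6.2]
grip_width: 0.0541
gripper_force: 52.4
```

>>> jog_arm --plan "0 0 0 0 0 -0.5 255; 0 0 0 0 0 -1 255; 0 0 0 0 0 -1.5 255; 0 0 0 0 0 -2 255; 0 0 0 0 0 -2 255; 0 0 0 0 0 -1.5 255; 0 0 0 0 0 -1 255; 0 0 0 0 0 -0.5 255; 0 0 0 1 0 0 255; 0 0 0 1.8 0 0 255"

```text
time_s: 11.82
position: [0.5037, -0.0042, 0.182]
tool_rot: [[0.002, 1.0, -0.001], [1.0, -0.002, -0.0], [-0.0, -0.001, -1.0]]
ft_force: [-0.0, 1.1, -4.3]
grip_width: 0.0543
gripper_force: 53.8
```

>>> jog_arm --plan "0 0 0 2.5 0 0 255; 0 0 0 2.5 0 0 255; 0 0 0 2.5 0 0 255; 0 0 0 2.5 0 0 255; 0 0 0 2.5 0 0 255; 0 0 0 2.5 0 0 255; 0 0 0 2.5 -0.3 0 255; 0 0 0 2.5 -0.4 0 255; 0 0 0 2.5 -0.5 0 255; 0 0 0 2.5 -0.5 0 255"

```text
time_s: 12.65
position: [0.4857, 0.2478, 0.1813]
tool_rot: [[-0.0, 1.0, -0.002], [1.0, 0.0, -0.0], [-0.0, -0.002, -1.0]]
ft_force: [0.1, 0.4, -3.3]
grip_width: 0.0541
gripper_force: 53.8
```

>>> jog_arm --plan "0 0 0 2.5 -0.5 0 255; 0 0 0 2 -0.3 0 255; 0 0 0 1.2 0 0 255; 0 0 0 0.3 0 0 255; 0 0 0 0 0 0 255; 0 0 0 0 0 0 255; 0 0 0 0 0 0 255"

```text
time_s: 13.23
position: [0.4792, 0.305, 0.1823]
tool_rot: [[0.001, 1.0, -0.0], [1.0, -0.001, -0.0], [-0.0, -0.0, -1.0]]
ft_force: [1.4, 0.6, -4.1]
grip_width: 0.0542
gripper_force: 53.8
```

Target contact is at about z 0.082.

>>> jog_arm --plan "0 0 0 0 0 1 255; 0 0 0 0 0 2 255; 0 0 0 0 0 2 255; 0 0 0 0 0 2 255; 0 0 0 0 0 1.5 255; 0 0 0 0 0 0.8 255; 0 0 0 0 0 0.4 255; 0 0 0 0 0 0 255; 0 0 0 0 0 0 255"

```text
time_s: 13.98
position: [0.4794, 0.306, 0.086]
tool_rot: [[0.0, 1.0, 0.001], [1.0, -0.0, 0.0], [0.0, 0.001, -1.0]]
ft_force: [-0.2, -0.1, -3.5]
grip_width: 0.054
gripper_force: 53.8
```

>>> jog_arm --plan "0 0 0 0 0 0.1 255; 0 0 0 0 0 0 255; 0 0 0 0 0 0 255"

```text
time_s: 14.23
position: [0.4792, 0.3061, 0.085]
tool_rot: [[-0.0, 1.0, 0.001], [1.0, 0.0, 0.0], [0.0, 0.001, -1.0]]
ft_force: [0.5, 1.0, -4.4]
grip_width: 0.0542
gripper_force: 53.8
```

>>> jog_arm --plan "0 0 0 0 0 0.1 255; 0 0 0 0 0 0.1 255; 0 0 0 0 0 0 255; 0 0 0 0 0 0 255"

```text
time_s: 14.57
position: [0.4789, 0.306, 0.0824]
tool_rot: [[-0.0, 1.0, -0.0], [1.0, 0.0, -0.0], [-0.0, -0.0, -1.0]]
ft_force: [-0.8, 0.5, -4.6]
grip_width: 0.0544
gripper_force: 53.8
```

>>> jog_arm --plan "0 0 0 0 0 0.08 255; 0 0 0 0 0 0 255; 0 0 0 0 0 0 255"

```text
time_s: 14.82
position: [0.4791, 0.3061, 0.0819]
tool_rot: [[0.0, 1.0, 0.0], [1.0, -0.0, 0.0], [0.0, 0.0, -1.0]]
ft_force: [-0.2, -0.2, 0.3]
grip_width: 0.0543
gripper_force: 54.1
```

>>> jog_arm --plan "0 0 0 0 0 0 150; 0 0 0 0 0 0 60; 0 0 0 0 0 0 0; 0 0 0 0 0 0 0; 0 0 0 0 0 0 0; 0 0 0 0 0 -1 0; 0 0 0 0 0 -3 0; 0 0 0 0 0 -3 0; 0 0 0 0 0 -3 0; 0 0 0 -2 0 0 0"

```text
time_s: 15.65
position: [0.481, 0.2886, 0.1883]
tool_rot: [[-0.003, 1.0, 0.011], [1.0, 0.003, 0.005], [0.004, 0.011, -1.0]]
ft_force: [0.2, 0.9, -0.1]
grip_width: 0.0853
gripper_force: 0.0
```

>>> jog_arm --plan "0 0 0 -3.5 0 0 0; 0 0 0 -3.7 0.5 0 0; 0 0 0 -3.7 1.2 0 0; 0 0 0 -3.7 1.3 0 0; 0 0 0 -3.7 1.3 0 0; 0 0 0 -3.7 1.3 0 0; 0 0 0 -3.5 1.2 0 0; 0 0 0 -2 0.7 0 0; 0 0 0 -1 0.3 0 0; 0 0 0 0 0 0 0"

```text
time_s: 16.48
position: [0.5574, -0.0006, 0.182]
tool_rot: [[0.002, 1.0, 0.001], [1.0, -0.002, -0.0], [-0.0, 0.001, -1.0]]
ft_force: [-0.6, -0.3, 0.3]
grip_width: 0.0854
gripper_force: 0.0
```

>>> jog_arm --plan "0 0 0 0 0 0 0; 0 0 0 0 0 0 0"

```text
time_s: 16.65
position: [0.5565, 0.0025, 0.1819]
tool_rot: [[-0.001, 1.0, -0.0], [1.0, 0.001, 0.0], [0.0, -0.0, -1.0]]
ft_force: [0.2, 0.2, 0.5]
grip_width: 0.0854
gripper_force: 0.0
```

```bash
python3 - <<'E'
from h import *
for c in ['scene','side']:
    im=imaging.get_image(c); save(c+'3.png',im); P=cloud(im)
    print(c,fit(P,(.594,.306),.028,.03,.14),fit(P,(.479,.306),.028,.03,.12),top(P,(.479,.306),.028,.124))
    print('red',fit(P,(.557,0),.022,.02,.06),top(P,(.557,0),.022,.062))
s=env.observe(); print(s['position'],s['ft_force'])
E
```

```text
scene (array([0.5925, 0.308 ]), 847) (array([0.4775, 0.3077]), 637) (array([0.48  , 0.3071]), 0.0299, 0.1237, 365)
red (array([0.5559, 0.0015]), 209) (array([0.5565, 0.0011]), 0.023, 0.0626, 272)
side (array([0.5941, 0.3052]), 780) (array([0.4787, 0.3054]), 645) (array([0.477, 0.304]), 0.0297, 0.1225, 288)
red (array([5.563e-01, 1.000e-04]), 270) (array([ 0.5552, -0.0006]), 0.0231, 0.0606, 261)
[0.55661819 0.00249009 0.18190511] [-0.15522665 -0.3886922  -0.14516741]
```

View pics/side3.png

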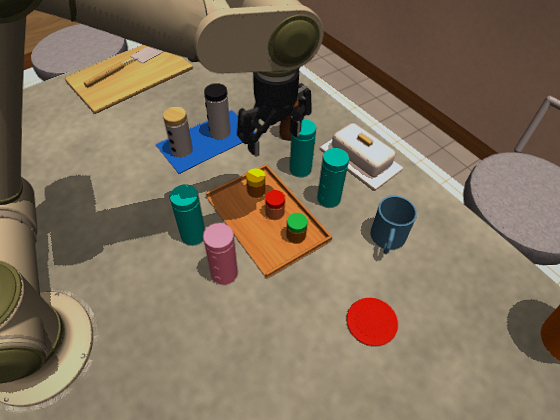

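The side picture shows both canisters upright on the mat at (178,132) and (217,110), with the red jar free at (275,203).

>>> jog_arm --plan "0 0 0 -0.15 0 1.5 60; 0 0 0 0 0 2.5 60; 0 0 0 0 0 2.5 60; 0 0 0 0 0 2.5 60; 0 0 0 0 0 2.5 60; 0 0 0 0 0 2.1 60; 0 0 0 0 0 1.4 60; 0 0 0 0 0 0.8 60; 0 0 0 0 0 0 60; 0 0 0 0 0 0 60" --grip_force 35

```text
time_s: 17.58
position: [0.5572, -0.0, 0.0241]
tool_rot: [[-0.001, 1.0, 0.0], [1.0, 0.001, -0.0], [-0.0, 0.0, -1.0]]
ft_force: [-0.7, 0.2, 1.2]
grip_width: 0.0655
gripper_force: 0.0
```

>>> jog_arm --plan "0 0 0 0 0 0 255; 0 0 0 0 0 0 255; 0 0 0 0 0 0 255; 0 0 0 0 0 0 255; 0 0 0 0 0 0 255; 0 0 0 0 0 0 255"

```text
time_s: 18.08
position: [0.5576, -0.0005, 0.025]
tool_rot: [[0.0, 1.0, 0.002], [1.0, -0.0, -0.0], [-0.0, 0.002, -1.0]]
ft_force: [-1.2, 0.8, 5.8]
grip_width: 0.0424
gripper_force: 34.9
```

>>> jog_arm --plan "0 0 0 0 0 -0.5 255; 0 0 0 0 0 -1 255; 0 0 0 0 0 -1.5 255; 0 0 0 0 0 -2 255; 0 0 0 0 0 -2 255; 0 0 0 0 0 -1.5 255; 0 0 0 0 0 -1 255; 0 0 0 0 0 -0.5 255; 0 0 0 -1 0 0 255; 0 0 0 -1.8 0 0 255"

```text
time_s: 18.92
position: [0.5566, -0.028, 0.1233]
tool_rot: [[-0.002, 1.0, -0.001], [1.0, 0.002, 0.0], [0.0, -0.001, -1.0]]
ft_force: [0.8, 0.7, -1.8]
grip_width: 0.0425
gripper_force: 36.0
```

>>> jog_arm --plan "0 0 0 -2.5 0 0 255; 0 0 0 -2.5 0 0 255; 0 0 0 -2.5 0 0 255; 0 0 0 -2.5 0 0 255; 0 0 0 -2.5 0 0 255; 0 0 0 -2.5 0 0 255; 0 0 0 -2.5 0 0 255; 0 0 0 -2.5 0 0 255; 0 0 0 -2.5 0 0 255; 0 0 0 -2.5 0 0 255"

```text
time_s: 19.75
position: [0.5561, -0.2802, 0.1223]
tool_rot: [[0.0, 1.0, -0.002], [1.0, -0.0, 0.001], [0.001, -0.002, -1.0]]
ft_force: [0.3, -0.5, -2.2]
grip_width: 0.0423
gripper_force: 36.0
```

>>> jog_arm --plan "0 0 0 -2 0 0 255; 0 0 0 -1.5 0 0 255; 0 0 0 -0.6 0 0 255; 0 0 0 0 0 0 255; 0 0 0 0 0 0 255; 0 0 0 0 0 0 255"

```text
time_s: 20.25
position: [0.557, -0.3183, 0.1235]
tool_rot: [[-0.001, 1.0, -0.0], [1.0, 0.001, 0.001], [0.001, -0.0, -1.0]]
ft_force: [0.4, -0.5, -1.3]
grip_width: 0.0427
gripper_force: 36.0
```

```bash
python3 - <<'E'
from h import *
for c in ['scene','side']:
    im=imaging.get_image(c); save(c+'4.png',im); P=cloud(im)
    p=P.reshape(-1,3); col=im['pixels'].reshape(-1,3).astype(int)
    m=(col[:,0]>120)&(col[:,1]<60)&(col[:,2]<60)&(abs(p[:,0]-.56)<.07)&(abs(p[:,1]+.32)<.07)&(p[:,2]<.02)
    print(c,cv2.minEnclosingCircle(p[m][:,:2].astype(np.float32)),m.sum(),'jar',fit(P,(.56,-.318),.022,.11,.16))
    print([fit(P,k[0],k[1],.03,.058)[0] for n,k in OBJ.items() if n in('green','yellow')])
s=env.observe(); print(s['position'],s['ft_force'])
E
```

```text
scene ((0.5639357566833496, -0.31674888730049133), 0.04821910709142685) 1066 jar (array([ 0.5559, -0.316 ]), 277)
[array([ 0.5574, -0.0763]), array([0.5574, 0.08  ])]
side ((0.5600242614746094, -0.32132062315940857), 0.04984394460916519) 1757 jar (array([ 0.5554, -0.3171]), 405)
[array([ 0.5581, -0.0778]), array([0.5577, 0.0785])]
[ 0.5571759  -0.31838561  0.12376463] [-0.64024773 -0.0508807  -1.19193196]
```

>>> jog_arm --plan "0 0 0 -0.2 0.4 1 255; 0 0 0 0 0 2 255; 0 0 0 0 0 2 255; 0 0 0 0 0 2 255; 0 0 0 0 0 1.5 255; 0 0 0 0 0 0.8 255; 0 0 0 0 0 0.2 255; 0 0 0 0 0 0 255; 0 0 0 0 0 0 255"

```text
time_s: 21.1
position: [0.5615, -0.3218, 0.0295]
tool_rot: [[-0.0, 1.0, 0.001], [1.0, 0.0, -0.001], [-0.001, 0.001, -1.0]]
ft_force: [-0.3, -0.7, -0.9]
grip_width: 0.0424
gripper_force: 35.9
```

>>> jog_arm --plan "0 0 0 0 0 0.1 255; 0 0 0 0 0 0 255; 0 0 0 0 0 0 255; 0 0 0 0 0 0 255"

```text
time_s: 21.43
position: [0.5611, -0.3216, 0.028]
tool_rot: [[-0.0, 1.0, 0.001], [1.0, 0.0, -0.0], [-0.0, 0.001, -1.0]]
ft_force: [0.7, 0.3, -1.5]
grip_width: 0.0427
gripper_force: 35.9
```

>>> jog_arm --plan "0 0 0 0 0 0.1 255; 0 0 0 0 0 0 255; 0 0 0 0 0 0 255; 0 0 0 0 0 0 255"

```text
time_s: 21.77
position: [0.561, -0.3215, 0.0266]
tool_rot: [[0.0, 1.0, -0.0], [1.0, -0.0, 0.0], [0.0, -0.0, -1.0]]
ft_force: [0.3, -0.3, -1.2]
grip_width: 0.0424
gripper_force: 35.9
```

>>> jog_arm --plan "0 0 0 0 0 0.1 255; 0 0 0 0 0 0 255; 0 0 0 0 0 0 255; 0 0 0 0 0 0 255"

```text
time_s: 22.1
position: [0.561, -0.3215, 0.0256]
tool_rot: [[0.0, 1.0, -0.0], [1.0, -0.0, 0.0], [0.0, -0.0, -1.0]]
ft_force: [0.2, 0.5, -1.2]
grip_width: 0.0427
gripper_force: 35.9
```

>>> jog_arm --plan "0 0 0 0 0 0.08 255; 0 0 0 0 0 0 255; 0 0 0 0 0 0 255; 0 0 0 0 0 0 255"

```text
time_s: 22.43
position: [0.5611, -0.3216, 0.025]
tool_rot: [[-0.0, 1.0, 0.0], [1.0, 0.0, -0.0], [-0.0, 0.0, -1.0]]
ft_force: [0.2, 0.1, 0.7]
grip_width: 0.0426
gripper_force: 36.1
```

>>> jog_arm --plan "0 0 0 0 0 0 150; 0 0 0 0 0 0 60; 0 0 0 0 0 0 60; 0 0 0 0 0 0 60; 0 0 0 0 0 -1 60; 0 0 0 0 0 -3 60; 0 0 0 0 0 -4 60; 0 0 0 0 0 -4 0; 0 0 0 0 0 -4 0; 0 0 0 0 0 -2 0"

```text
time_s: 23.27
position: [0.5618, -0.322, 0.2114]
tool_rot: [[-0.0, 1.0, 0.006], [1.0, 0.0, -0.005], [-0.005, 0.006, -1.0]]
ft_force: [-0.1, 0.7, -1.0]
grip_width: 0.0852
gripper_force: 0.0
```

>>> jog_arm --plan "0 0 0 2 0 0 0; 0 0 0 3.5 0 0 0; 0 0 0 3.7 0 0 0; 0 0 0 3.7 0 0 0; 0 0 0 3.7 -0.4 0 0; 0 0 0 3.7 -0.4 0 0; 0 0 0 3.7 -0.5 0 0; 0 0 0 3.7 -0.5 0 0; 0 0 0 3.7 -0.5 0 0; 0 0 0 3.7 -0.5 0 0"

```text
time_s: 24.1
position: [0.5323, 0.0312, 0.2057]
tool_rot: [[0.0, 1.0, 0.001], [1.0, -0.0, -0.0], [-0.0, 0.001, -1.0]]
ft_force: [0.3, 0.6, 0.2]
grip_width: 0.0853
gripper_force: 0.0
```

>>> jog_arm --plan "0 0 0 3.7 -0.5 0 0; 0 0 0 3.7 -0.5 0 0; 0 0 0 3.7 -0.7 0 0; 0 0 0 3.7 -0.7 0 0; 0 0 0 3.6 -0.8 0 0; 0 0 0 3.5 -0.8 0 0; 0 0 0 3 -0.8 0 0; 0 0 0 2 -0.6 0 0; 0 0 0 0.5 0 0 0; 0 0 0 0 0 0 0"

```text
time_s: 24.93
position: [0.4786, 0.3045, 0.2053]
tool_rot: [[-0.002, 1.0, 0.001], [1.0, 0.002, 0.0], [0.0, 0.001, -1.0]]
ft_force: [0.4, -0.3, 0.5]
grip_width: 0.0854
gripper_force: 0.0
```

>>> jog_arm --plan "0 0 0 0 0 0 0; 0 0 0 0 0 0 0"

```text
time_s: 25.1
position: [0.4794, 0.3024, 0.2051]
tool_rot: [[0.001, 1.0, 0.0], [1.0, -0.001, -0.0], [-0.0, 0.0, -1.0]]
ft_force: [-0.3, -0.4, -0.1]
grip_width: 0.0854
gripper_force: 0.0
```

```bash
python3 - <<'E'
from h import *
for c in ['scene','side']:
    im=imaging.get_image(c); save(c+'5.png',im); P=cloud(im)
    print(c,'jar',fit(P,(.56,-.319),.022,.02,.058),top(P,(.56,-.319),.022,.062),'short',fit(P,(.479,.306),.028,.03,.12)[0])
s=env.observe(); print(s['position'],s['ft_force'])
E
```

```text
scene jar (array([ 0.5592, -0.3198]), 196) (array([ 0.5608, -0.3187]), 0.0225, 0.0623, 277) short [0.4774 0.3076]
side jar (array([ 0.5603, -0.3208]), 229) (array([ 0.5594, -0.321 ]), 0.0227, 0.0606, 423) short [0.4786 0.3054]
[0.47944024 0.30239621 0.20496591] [ 0.11935243 -0.66491248  0.76921514]
```

View pics/side5.png

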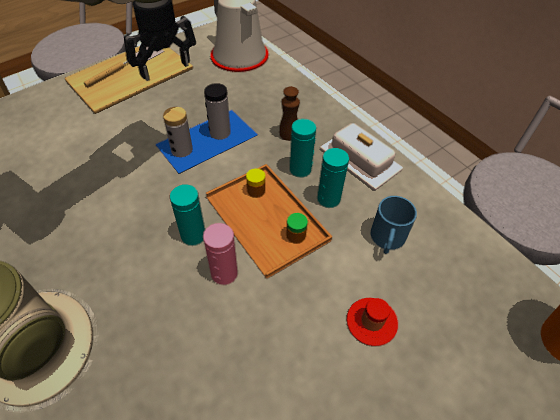

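The red jar stands centred on the coaster at (375,318). Next I regrip the short canister.

>>> jog_arm --plan "0 0 0 0.37 0 1.5 0; 0 0 0 0 0 2.5 0; 0 0 0 0 0 2.5 0; 0 0 0 0 0 2.3 0; 0 0 0 0 0 2 0; 0 0 0 0 0 1.2 0; 0 0 0 0 0 0.2 0; 0 0 0 0 0 0 60; 0 0 0 0 0 0 60; 0 0 0 0 0 0 60" --grip_force 50

```text
time_s: 26.03
position: [0.4797, 0.3072, 0.084]
tool_rot: [[0.0, 1.0, 0.002], [1.0, -0.0, 0.001], [0.001, 0.002, -1.0]]
ft_force: [-0.1, 0.1, 0.1]
grip_width: 0.0654
gripper_force: 0.0
```

>>> jog_arm --plan "0 0 0 0 0 0 255; 0 0 0 0 0 0 255; 0 0 0 0 0 0 255; 0 0 0 0 0 0 255; 0 0 0 0 0 0 255; 0 0 0 0 0 0 255"

```text
time_s: 26.53
position: [0.4796, 0.3073, 0.0843]
tool_rot: [[-0.0, 1.0, 0.002], [1.0, 0.0, 0.001], [0.001, 0.002, -1.0]]
ft_force: [-0.1, 0.0, 6.0]
grip_width: 0.0537
gripper_force: 52.4
```

>>> jog_arm --plan "0 0 0 0 0 -0.5 255; 0 0 0 0 0 -1 255; 0 0 0 0 0 -1.5 255; 0 0 0 0 0 -2 255; 0 0 0 0 0 -2 255; 0 0 0 0 0 -1.5 255; 0 0 0 0 0 -1 255; 0 0 0 0 0 -0.5 255; 0 0 0 -1 0.3 0 255; 0 0 0 -1.8 0.5 0 255"

```text
time_s: 27.37
position: [0.4864, 0.2795, 0.1822]
tool_rot: [[-0.002, 1.0, -0.001], [1.0, 0.002, 0.0], [0.0, -0.001, -1.0]]
ft_force: [0.3, -0.7, -3.9]
grip_width: 0.0541
gripper_force: 53.6
```

>>> jog_arm --plan "0 0 0 -2.5 0.5 0 255; 0 0 0 -2.5 0.5 0 255; 0 0 0 -2.5 0.4 0 255; 0 0 0 -2.5 0.3 0 255; 0 0 0 -2.5 0 0 255; 0 0 0 -2.5 0 0 255; 0 0 0 -2.5 0 0 255; 0 0 0 -2.5 0 0 255; 0 0 0 -2.5 0 0 255; 0 0 0 -2.5 0 0 255"

```text
time_s: 28.2
position: [0.5031, 0.0274, 0.1818]
tool_rot: [[0.0, 1.0, -0.002], [1.0, -0.0, 0.0], [0.0, -0.002, -1.0]]
ft_force: [0.9, 0.6, -3.4]
grip_width: 0.0541
gripper_force: 53.6
```

>>> jog_arm --plan "0 0 0 -2.5 0 0 255; 0 0 0 -2 0 0 255; 0 0 0 -1.2 0 0 255; 0 0 0 -0.3 0 0 255; 0 0 0 0 0 0 255; 0 0 0 0 0 0 255; 0 0 0 0 0 0 255"

```text
time_s: 28.78
position: [0.5038, -0.0298, 0.1827]
tool_rot: [[-0.001, 1.0, -0.0], [1.0, 0.001, 0.0], [0.0, -0.0, -1.0]]
ft_force: [1.0, -0.5, -3.7]
grip_width: 0.0541
gripper_force: 53.6
```

Target is (0.5045, -0.031), with contact at about z 0.0863.

>>> jog_arm --plan "0 0 0 -0.05 0 1 255; 0 0 0 0 0 2 255; 0 0 0 0 0 2 255; 0 0 0 0 0 2 255; 0 0 0 0 0 1.5 255; 0 0 0 0 0 0.6 255; 0 0 0 0 0 0.2 255; 0 0 0 0 0 0 255; 0 0 0 0 0 0 255"

```text
time_s: 29.53
position: [0.5045, -0.0312, 0.0907]
tool_rot: [[-0.0, 1.0, 0.002], [1.0, 0.0, -0.0], [-0.0, 0.002, -1.0]]
ft_force: [0.4, -1.3, -5.2]
grip_width: 0.0539
gripper_force: 53.8
```

>>> jog_arm --plan "0 0 0 0 0 0 255; 0 0 0 0 0 0 255"

```text
time_s: 29.7
position: [0.5044, -0.0314, 0.0906]
tool_rot: [[-0.0, 1.0, 0.001], [1.0, 0.0, -0.0], [-0.0, 0.001, -1.0]]
ft_force: [-0.0, -0.4, -4.2]
grip_width: 0.0541
gripper_force: 53.8
```

>>> jog_arm --plan "0 0 0 0.03 0 0.15 255; 0 0 0 0 0 0.15 255; 0 0 0 0 0 0 255; 0 0 0 0 0 0 255; 0 0 0 0 0 0 255"

```text
time_s: 30.12
position: [0.504, -0.031, 0.0868]
tool_rot: [[0.0, 1.0, -0.0], [1.0, -0.0, -0.0], [-0.0, -0.0, -1.0]]
ft_force: [-0.1, 0.8, -4.1]
grip_width: 0.0538
gripper_force: 53.8
```

>>> jog_arm --plan "0 0 0 0 0 0.1 255; 0 0 0 0 0 0 255; 0 0 0 0 0 0 255; 0 0 0 0 0 0 255"

```text
time_s: 30.45
position: [0.5041, -0.0311, 0.0863]
tool_rot: [[-0.0, 1.0, 0.001], [1.0, 0.0, -0.0], [-0.0, 0.001, -1.0]]
ft_force: [-2.1, -0.4, 5.3]
grip_width: 0.0541
gripper_force: 54.4
```

>>> jog_arm --plan "0 0 0 0 0 0.07 255; 0 0 0 0 0 0 255; 0 0 0 0 0 0 255; 0 0 0 0 0 0 255"

```text
time_s: 30.78
position: [0.5042, -0.0312, 0.0863]
tool_rot: [[-0.0, 1.0, 0.001], [1.0, 0.0, -0.001], [-0.001, 0.001, -1.0]]
ft_force: [-4.8, 0.6, 12.1]
grip_width: 0.0538
gripper_force: 55.4
```

>>> jog_arm --plan "0 0 0 0 0 -0.1 255; 0 0 0 0 0 0 150; 0 0 0 0 0 0 60; 0 0 0 0 0 0 0; 0 0 0 0 0 0 0; 0 0 0 0 0 0 0; 0 0 0 0 0 -1 0; 0 0 0 0 0 -3.5 0; 0 0 0 0 0 -4 0; 0 0 0 0 0 -3.5 0"

```text
time_s: 31.62
position: [0.5038, -0.0309, 0.2081]
tool_rot: [[-0.0, 1.0, 0.0], [1.0, 0.0, 0.0], [0.0, 0.0, -1.0]]
ft_force: [-0.2, -0.2, -0.0]
grip_width: 0.0855
gripper_force: 0.0
```

>>> jog_arm --plan "0 0 0 2 0 0 0; 0 0 0 3.5 1 0 0; 0 0 0 3.7 1 0 0; 0 0 0 3.7 1 0 0; 0 0 0 3.7 1 0 0; 0 0 0 3.7 1 0 0; 0 0 0 3.7 1 0 0; 0 0 0 3.7 1 0 0; 0 0 0 3.5 1 0 0; 0 0 0 2.5 1 0 0"

```text
time_s: 32.45
position: [0.5937, 0.3092, 0.2057]
tool_rot: [[-0.002, 1.0, -0.0], [1.0, 0.002, 0.0], [0.0, -0.0, -1.0]]
ft_force: [0.2, -1.1, -0.1]
grip_width: 0.0856
gripper_force: 0.0
```

>>> jog_arm --plan "0 0 0 0 0 0 0; 0 0 0 0 0 0 0; 0 0 0 0 0 0 0"

```text
time_s: 32.7
position: [0.5938, 0.3056, 0.2058]
tool_rot: [[0.0, 1.0, -0.001], [1.0, -0.0, -0.0], [-0.0, -0.001, -1.0]]
ft_force: [-0.4, 0.1, -0.8]
grip_width: 0.0852
gripper_force: 0.0
```

```bash
python3 - <<'E'
from h import *
for c in ['scene','side']:
    im=imaging.get_image(c); save(c+'6.png',im); P=cloud(im)
    print(c,'tall',fit(P,(.594,.306),.028,.03,.14)[0])
    for n in ['short','green','yellow']:
        k=OBJ[n]; print(n,fit(P,k[0],k[1],.07 if k[1]>.025 else .03,k[2]-.004)[0],top(P,*k))
s=env.observe(); print(s['position'],s['ft_force'])
E
```

```text
scene tall [0.5926 0.308 ]
short [ 0.5018 -0.0315] (array([ 0.5036, -0.0314]), 0.0292, 0.1265, 427)
green [ 0.5574 -0.0766] (array([ 0.5588, -0.0763]), 0.0225, 0.0624, 280)
yellow [0.557  0.0799] (array([0.5577, 0.0797]), 0.0244, 0.0623, 268)
side tall [0.5941 0.3053]
short [ 0.5022 -0.033 ] (array([ 0.5021, -0.034 ]), 0.0286, 0.1245, 505)
green [ 0.558  -0.0779] (array([ 0.5565, -0.0784]), 0.0224, 0.0604, 294)
yellow [0.5575 0.0787] (array([0.5572, 0.0775]), 0.0224, 0.0605, 228)
[0.59395649 0.30498756 0.20637818] [ 0.73810758 -0.32618558 -0.66017027]
```

>>> jog_arm --plan "0 0 0 0.05 0 1.5 0; 0 0 0 0 0 2.5 0; 0 0 0 0 0 2.5 0; 0 0 0 0 0 2 0; 0 0 0 0 0 1.3 0; 0 0 0 0 0 0.6 0; 0 0 0 0 0 0 0; 0 0 0 0 0 0 60; 0 0 0 0 0 0 60; 0 0 0 0 0 0 60"

```text
time_s: 33.63
position: [0.5945, 0.3065, 0.1034]
tool_rot: [[0.0, 1.0, 0.002], [1.0, -0.0, 0.001], [0.001, 0.002, -1.0]]
ft_force: [-0.3, -0.5, 0.1]
grip_width: 0.0651
gripper_force: 0.0
```

>>> jog_arm --plan "0 0 0 0 0 0 255; 0 0 0 0 0 0 255; 0 0 0 0 0 0 255; 0 0 0 0 0 0 255; 0 0 0 0 0 0 255; 0 0 0 0 0 0 255"

```text
time_s: 34.13
position: [0.5945, 0.3066, 0.1035]
tool_rot: [[-0.0, 1.0, 0.002], [1.0, 0.0, 0.001], [0.001, 0.002, -1.0]]
ft_force: [-0.2, 0.4, 6.0]
grip_width: 0.0542
gripper_force: 53.1
```

>>> jog_arm --plan "0 0 0 0 0 -0.5 255; 0 0 0 0 0 -1 255; 0 0 0 0 0 -1.5 255; 0 0 0 0 0 -2 255; 0 0 0 0 0 -2 255; 0 0 0 0 0 -1.5 255; 0 0 0 0 0 -1 255; 0 0 0 0 0 -0.5 255; 0 0 0 -1 -0.3 0 255; 0 0 0 -1.8 -0.7 0 255"

```text
time_s: 34.97
position: [0.5838, 0.2793, 0.2012]
tool_rot: [[-0.002, 1.0, -0.001], [1.0, 0.002, 0.0], [0.0, -0.001, -1.0]]
ft_force: [0.4, -0.2, -2.8]
grip_width: 0.0541
gripper_force: 53.9
```

>>> jog_arm --plan "0 0 0 -2.5 -1 0 255; 0 0 0 -2.5 -1 0 255; 0 0 0 -2.5 -1 0 255; 0 0 0 -2.5 -1 0 255; 0 0 0 -2.5 -1 0 255; 0 0 0 -2.5 -1 0 255; 0 0 0 -2.5 -1 0 255; 0 0 0 -2.5 -0.8 0 255; 0 0 0 -2 0 0 255; 0 0 0 -1.3 0 0 255"

```text
time_s: 35.8
position: [0.5052, 0.0438, 0.2018]
tool_rot: [[0.001, 1.0, -0.001], [1.0, -0.001, -0.0], [-0.0, -0.001, -1.0]]
ft_force: [0.5, 1.0, -3.9]
grip_width: 0.0538
gripper_force: 54.0
```

>>> jog_arm --plan "0 0 0 -0.5 0 0 255; 0 0 0 0 0 0 255; 0 0 0 0 0 0 255; 0 0 0 0 0 0 255; 0 0 0 0 0 0 255"

```text
time_s: 36.22
position: [0.5059, 0.0414, 0.202]
tool_rot: [[-0.001, 1.0, -0.0], [1.0, 0.001, 0.0], [0.0, -0.0, -1.0]]
ft_force: [-0.0, -0.9, -4.2]
grip_width: 0.0542
gripper_force: 54.0
```

>>> jog_arm --plan "0 0 0 -0.1 0.12 1 255; 0 0 0 0 0 2 255; 0 0 0 0 0 2 255; 0 0 0 0 0 2 255; 0 0 0 0 0 1.3 255; 0 0 0 0 0 0.6 255; 0 0 0 0 0 0.2 255; 0 0 0 0 0 0 255; 0 0 0 0 0 0 255; 0 0 0 0 0 0 255"

```text
time_s: 37.05
position: [0.5077, 0.0395, 0.112]
tool_rot: [[-0.0, 1.0, 0.002], [1.0, 0.0, -0.0], [-0.0, 0.002, -1.0]]
ft_force: [0.1, -0.3, -4.0]
grip_width: 0.0543
gripper_force: 53.9
```

>>> jog_arm --plan "0 0 0 0 0 0.1 255; 0 0 0 0 0 0.1 255; 0 0 0 0 0 0 255; 0 0 0 0 0 0 255; 0 0 0 0 0 0 255"

```text
time_s: 37.47
position: [0.5072, 0.0395, 0.1092]
tool_rot: [[0.0, 1.0, 0.0], [1.0, -0.0, -0.0], [-0.0, 0.0, -1.0]]
ft_force: [0.2, 0.4, -4.2]
grip_width: 0.0539
gripper_force: 53.9
```

>>> jog_arm --plan "0 0 0 0.05 0 0.1 255; 0 0 0 0 0 0.1 255; 0 0 0 0 0 0 255; 0 0 0 0 0 0 255; 0 0 0 0 0 0 255"

```text
time_s: 37.88
position: [0.5072, 0.04, 0.1071]
tool_rot: [[-0.0, 1.0, -0.0], [1.0, 0.0, -0.0], [-0.0, -0.0, -1.0]]
ft_force: [0.2, -0.2, -3.9]
grip_width: 0.0543
gripper_force: 53.9
```

>>> jog_arm --plan "0 0 0 0 0 0.1 255; 0 0 0 0 0 0 255; 0 0 0 0 0 0 255; 0 0 0 0 0 0 255"

```text
time_s: 38.22
position: [0.5072, 0.04, 0.1061]
tool_rot: [[0.0, 1.0, 0.0], [1.0, -0.0, -0.0], [-0.0, 0.0, -1.0]]
ft_force: [-0.2, -0.8, -5.3]
grip_width: 0.0543
gripper_force: 53.9
```

>>> jog_arm --plan "0 0 0 0 0 0.05 255; 0 0 0 0 0 0 255; 0 0 0 0 0 0 255; 0 0 0 0 0 0 255"

```text
time_s: 38.55
position: [0.5072, 0.04, 0.1056]
tool_rot: [[0.0, 1.0, -0.0], [1.0, -0.0, 0.0], [0.0, -0.0, -1.0]]
ft_force: [-0.0, -0.7, -4.4]
grip_width: 0.0537
gripper_force: 54.1
```

>>> jog_arm --plan "0 0 0 0 0 0.06 255; 0 0 0 0 0 0 255; 0 0 0 0 0 0 255; 0 0 0 0 0 0 255"

```text
time_s: 38.88
position: [0.5073, 0.0399, 0.1055]
tool_rot: [[-0.0, 1.0, 0.001], [1.0, 0.0, -0.0], [-0.0, 0.001, -1.0]]
ft_force: [-2.8, -0.8, 5.3]
grip_width: 0.054
gripper_force: 54.9
```

>>> jog_arm --plan "0 0 0 0 0 -0.05 255; 0 0 0 0 0 0 150; 0 0 0 0 0 0 60; 0 0 0 0 0 0 0; 0 0 0 0 0 0 0; 0 0 0 0 0 0 0; 0 0 0 0 0 -1 0; 0 0 0 0 0 -3 0; 0 0 0 0 0 -3 0; 0 0 0 0 0 -3 0"

```text
time_s: 39.72
position: [0.507, 0.04, 0.2067]
tool_rot: [[-0.0, 1.0, -0.001], [1.0, 0.0, 0.0], [0.0, -0.001, -1.0]]
ft_force: [0.3, 0.5, -0.5]
grip_width: 0.0853
gripper_force: 0.0
```

>>> jog_arm --plan "0 0 0 1 0 -1 0; 0 0 0 2 0 -1 0; 0 0 0 2 0 0 0; 0 0 0 2 0 0 0; 0 0 0 2 0 0 0; 0 0 0 2 0 0 0; 0 0 0 1 0 0 0; 0 0 0 0 0 0 0; 0 0 0 0 0 0 0; 0 0 0 0 0 0 0"

```text
time_s: 40.55
position: [0.5073, 0.1592, 0.2255]
tool_rot: [[0.001, 1.0, -0.0], [1.0, -0.001, -0.0], [-0.0, -0.0, -1.0]]
ft_force: [-0.6, 0.5, -0.4]
grip_width: 0.0855
gripper_force: 0.0
```

```bash
python3 - <<'E'
from h import *
for c in ['scene','side']:
    im=imaging.get_image(c); save(c+'7.png',im); P=cloud(im)
    print(c,'red',fit(P,(.56,-.319),.022,.02,.058)[0],top(P,(.56,-.319),.022,.062))
    for n in ['tall','short','green','yellow']:
        k=OBJ[n]; print(n,fit(P,k[0],k[1],.07 if k[1]>.025 else .03,k[2]-.004)[0],top(P,*k))
E
```

```text
scene red [ 0.5592 -0.3196] (array([ 0.5605, -0.3183]), 0.0235, 0.0626, 272)
tall [0.505  0.0405] (array([0.5064, 0.0397]), 0.0291, 0.1465, 427)
short [ 0.5017 -0.0315] (array([ 0.5028, -0.0326]), 0.0291, 0.1267, 420)
green [ 0.5572 -0.0765] (array([ 0.5589, -0.0763]), 0.0235, 0.0627, 280)
yellow [0.5569 0.0799] (array([0.5592, 0.0786]), 0.0237, 0.0624, 267)
side red [ 0.5603 -0.3209] (array([ 0.5596, -0.3208]), 0.0228, 0.0607, 430)
tall [0.5061 0.039 ] (array([0.5065, 0.0372]), 0.0288, 0.1445, 437)
short [ 0.5022 -0.033 ] (array([ 0.5016, -0.0336]), 0.0285, 0.1246, 504)
green [ 0.5582 -0.0778] (array([ 0.5577, -0.0792]), 0.0226, 0.0604, 293)
yellow [0.5578 0.0789] (array([0.5639, 0.0728]), 0.0202, 0.0604, 77)
```

View pics/side7.png

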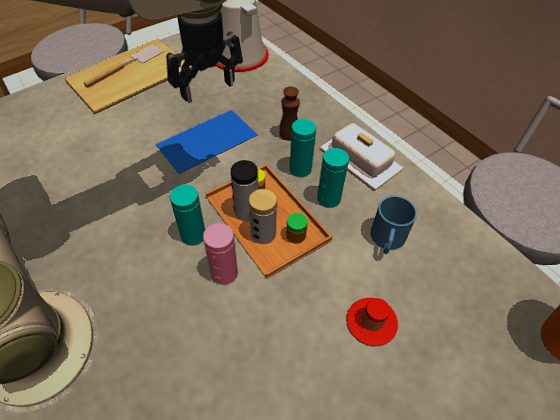

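Both canisters are back upright at (244,190) and (263,217), within about 1.5 mm of their starts. The red jar is centred on the coaster at (375,318), and the gripper is clear of everything.

```bash
python3 -c "
from rig import job; print(job.close_job())"
```

```text
the job is handed in; nothing more can be done
None
```

The job is handed in: the red-lidded jar stands in the middle of the coaster, both canisters are back within about 1.5 mm of where they started, and the green- and yellow-lidded jars did not move.

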